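# Snap the rim of a specimen case shut

## Task

One of the two dark grey cases on the bench has its paler grey lid laid on but not closed: the four sections of its rim still stand up. Press each section down with the fingertips, all the way round, until all four have snapped shut, then draw clear. Do not lift or pick up anything, leave the case standing about where it is, and do not shift the closed case or the other things on the bench.

Things in the scene. Friction and masses are not known exactly. Their poses are not given: they have to be found in the camera images.
- case_lid (a point): open case: loose dark grey plastic case, 111 (x) by 146 (y) mm over the rim, about 0.9 kg, with a paler grey lid. Point: centre of the lid's sunk middle panel, 50 mm above the table, 3 mm below the shut rim. z up, x and y along the sides, x away from the robot, turned up to 0.5 rad. Rim corners fixed at 53 mm; between them a rim section on each side stands 9 mm up over a dark gap.
- rim_front_top (a point): centre of the flat upper face of the open case's rim section on its near (-x) side; the face is 102 mm along that side, 18 mm across, with small thumb ribs here. 62 mm above the table while it stands up, 53 mm when shut. z up. Press within 10 mm of this point along the side.
- rim_front (a joint): travel (m) of the front rim section, straight down: 0 = standing 9 mm up, 0.009 = shut, against a hard stop. Let go before about half way it springs back up (it resists with up to about 7 N); past half way it snaps down by itself and then stays at about 0.0087.
- rim_back_top (a point): centre of the flat upper face of the open case's rim section on its far (+x) side; the face is 102 mm along that side, 18 mm across, with small thumb ribs here. 62 mm above the table while it stands up, 53 mm when shut. z up. Press within 10 mm of this point along the side.
- rim_back (a joint): travel (m) of the back rim section, straight down: 0 = standing 9 mm up, 0.009 = shut, against a hard stop. Let go before about half way it springs back up (it resists with up to about 7 N); past half way it snaps down by itself and then stays at about 0.0087.
- rim_left_top (a point): centre of the flat upper face of the open case's rim section on its left (+y) side; the face is 66 mm along that side, 18 mm across, with small thumb ribs here. 62 mm above the table while it stands up, 53 mm when shut. z up. Press within 10 mm of this point along the side.
- rim_left (a joint): travel (m) of the left rim section, straight down: 0 = standing 9 mm up, 0.009 = shut, against a hard stop. Let go before about half way it springs back up (it resists with up to about 7 N); past half way it snaps down by itself and then stays at about 0.0087.
- rim_right_top (a point): centre of the flat upper face of the open case's rim section on its right (-y) side; the face is 66 mm along that side, 18 mm across, with small thumb ribs here. 62 mm above the table while it stands up, 53 mm when shut. z up. Press within 10 mm of this point along the side.
- rim_right (a joint): travel (m) of the right rim section, straight down: 0 = standing 9 mm up, 0.009 = shut, against a hard stop. Let go before about half way it springs back up (it resists with up to about 7 N); past half way it snaps down by itself and then stays at about 0.0087.
- shut_case_lid (a point): second loose case, same shape and size, its rim already shut all round (53 mm high, flush); leave it alone. Same point and axes as on the open case, about 0.9 kg. Which case is to the left and which to the right changes.
- dish: open round petri dish, 60 mm across, 15 mm high, standing loose between the two cases; origin at the centre of its underside
- marker: white felt marker with a black cap, 135 mm long, 17 mm thick, lying loose near the front edge; origin under its middle
- tweezers: steel tweezers, 112 mm long, 5 mm high, lying loose near the front edge; origin under its middle
- bottle: glass bottle with a screw cap, 56 mm across, 110 mm high, standing loose behind the cases; origin at the centre of its underside

How it is judged:
At the end, for the whole second after the job is handed in: All four rim sections are snapped down (joint values above 0.0075 of 0.009 m); the case stands level on the table (within 0.05 rad) less than 50 mm from where it started (value of joint each of rim_front, rim_back, rim_left, rim_right above 0.0075 m and distance of case_lid from where it was at the start of the episode below 0.05 m and height (world z) of case_lid below 0.055 m and angle between case_lid's own z axis and vertical below 0.05 rad); the robot touches nothing.
It fails at once if the case is lifted or tipped up (height (world z) of case_lid above 0.062 m or angle between case_lid's own z axis and vertical above 0.2 rad).
It fails at once if the closed case is shifted by more than 15 mm (distance of shut_case_lid from where it was at the start of the episode above 0.015 m).
It fails at once if the dish, marker, tweezers or bottle is shifted by more than 15 mm (distance of any of dish, marker, tweezers, bottle from where it was at the start of the episode above 0.015 m).
It also fails if it takes over 48 s, if anything falls off the work surface, if the arm or the gripper's body presses on something with over 40 N, if the wrist force passes 120 N, or if a joint passes its speed limit or range.

## Robot

A 7-joint arm with a two-finger parallel gripper is mounted at the origin on a cart in front of the work surface, level with it; the furniture and walls round the work are solid. World frame = base frame: x ahead of the robot, y to its left, z up, the work surface at z = 0. Lengths are in m, angles in rad, forces in N, time in s.
With the tool pointing down it reaches from about 0.35 to 0.9 m from the base axis. Payload 8.1 kg.
Tool frame: the origin (TCP) lies midway between the tips of the shut fingers; the grasp point (between the pads) lies bot.grip_depth behind it (bot.grip_depth is the distance from the TCP to the grasp point, in m); z points along the fingers, y is the line along which they close (so a half turn about z gives the same grasp; the last joint's range is limited). The gripper opens to 92 mm and grips with 3 to 60 N. Pads are 19 mm wide; open, the fingers measure 130 mm over their backs; the gripper's body (75 mm by 190 mm) begins 47 mm behind the grasp point.
Start: joints at [-1.296, 0.434, 0.025, 1.573, -0.012, 1.134, -0.075], TCP at [0.231, 0.581, 0.227] pointing down, gripper open.
Joint ranges: [-2.62, 2.62], [-0.44, 2.09], [-1.27, 1.32], [0.08, 2.57], [-1.32, 4.46], [0.12, 2], [-2.74, 2.74]. Speed limits (rad/s): [2.22, 2.22, 3.01, 3.01, 3.14, 3.14, 3.14].

## Interface

Orientations are given as a rotation vector (axis times angle).
In Python, from workcell import bot, capture, workorder gives the robot as it stands. The module is installed in compiled form; this text tells all that it offers.
- The arm moves only by the shell command python3 -m pendant 'ROWS' [OPENING] [FORCE]. ROWS is a JSON object of lists of equal length, an entry for each row: "offset": the shift along the world's x, y, z in mm, a list of three; "rot": the turn, a rotation vector about the world's x, y, z in degrees, a list of three. In form: {"offset": [[dx, dy, dz], ...], "rot": [[rx, ry, rz], ...]}. A call has 1 to 20 rows; each row is the pose to reach, as a shift and turn from the pose commanded when the call began; what a row does not reach only later rows make up. A row lasts 1/8 s, in which the tool goes at most 62.5 mm and 10.7 degrees, less where a joint would pass 70% of its speed; a pose out of reach is approached as far as the arm can. A call with a gripper value outside its range is refused whole. OPENING is the gripper command: -1 is fully open, 1 is shut, values between are in proportion, set as the call begins (- or left out, the last holds). The fingers move at their own pace and stop on an object; FORCE is the grip in N (left out, the last holds). Time passes only in rows, so rows that repeat a pose let the fingers close. It gives the time, the measured TCP pose, the force, the opening and the grip force at its end, in the units of the state.
- bot.get_obs(): the state, without advancing time (a new reading comes with each control period).
- capture(name): name is "side" or "top"; returns a dict with "pixels" (400x640x3 uint8, red, green, blue), "fx", "fy", "cx", "cy" (pixels), "pose" (4x4, takes a point from camera to world coordinates). Camera axes: x right, y down, z forward; pixel columns grow to the right and rows downward; lengths in m; the calibration is good to about 2 mm. A picture is of the moment at which its call begins. There is no depth.
- workorder.sign_off(): hands the job in; it is judged then, once.
The state is a dict: "time": time; "q": joint angles; "qvel": joint speeds; "effort": joint torques, N m; "ee_pos": TCP position; "ee_rot": TCP orientation; "ft_force": force on the tool from outside, world axes, zero at the start; "torque": the same for the moment, N m; "finger_gap": finger opening in m; "gripper_force": force on a finger pad.
Only numpy, scipy, OpenCV 4.12 (cv2) and the standard library are available. Lean on these libraries where they do the work, as an engineer would, in place of code of your own. Each camera call takes 0.05 s, during which the arm holds its last target. There are 200 camera calls.

## Working session

There is one attempt and no reset: what is moved stays moved. The work goes in short steps, Python scripts to look and compute and a shell command to move; the robot and the scene stay as the last step left them, time stands still between calls to the robot, and variables do not carry over. Pictures are saved under pics/ and viewed, at most 10 in all, crops included, and the job is handed in when it is done.

```bash
mkdir -p pics; python3 - <<'E'
from workcell import bot,capture
import cv2,numpy as np
for n in("top","side"):
    c=capture(n);cv2.imwrite(f"pics/{n}0.png",c["pixels"][:,:,::-1]);np.savez(f"{n}0.npz",**c)
    print(n,c["fx"],c["fy"],c["cx"],c["cy"],np.round(c["pose"],3).tolist())
o=bot.get_obs();print(o["time"],o["ee_pos"],o["ee_rot"],o["finger_gap"],o["ft_force"],bot.grip_depth)
E
```

```text
top 510.24418865624926 510.24418865624926 313.9168728437844 195.92321753383325 [[-0.0, -0.99, 0.143, 0.42], [-1.0, 0.001, 0.003, 0.033], [-0.003, -0.143, -0.99, 1.182], [0.0, 0.0, 0.0, 1.0]]
side 431.6631849385845 431.6631849385845 317.65976740812965 200.26600012207686 [[0.841, -0.326, 0.432, 0.136], [-0.541, -0.488, 0.685, -0.623], [-0.012, -0.81, -0.586, 0.654], [0.0, 0.0, 0.0, 1.0]]
0.1 [0.23040153 0.58048663 0.22604891] [-5.90004345e-01 -3.08551327e+00  2.19234296e-03] 0.0917071016470634 [ 0.35545672 -0.15611057  0.63357474] 0.0188
```

View pics/top0.png

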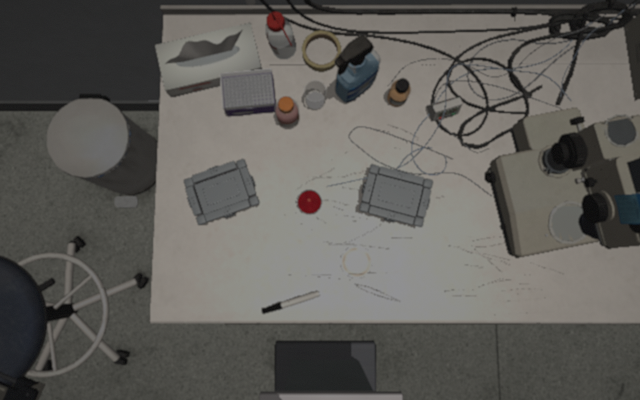

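View pics/side0.png

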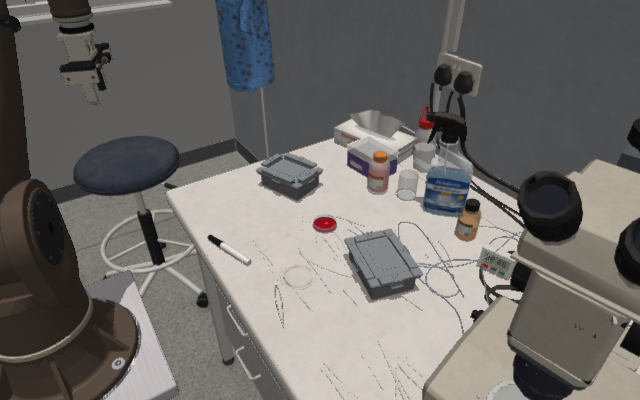

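```bash
python3 - <<'E'
import cv2,numpy as np
t=cv2.imread("pics/top0.png");s=cv2.imread("pics/side0.png")
r=lambda i,x,y,w=90,h=70:cv2.convertScaleAbs(cv2.resize(i[y:y+h,x:x+w],(400,300),interpolation=cv2.INTER_CUBIC),alpha=1.4)
cv2.imwrite("pics/c1.png",np.vstack([np.hstack([r(t,177,155),r(t,350,160)]),np.hstack([r(s,245,140),r(s,340,225)])]))
g=cv2.cvtColor(t,cv2.COLOR_BGR2GRAY)
print(g[150:235:6,180:265:6])
E
```

```text
[[131 132 134 135 136 137 137 138 137 136 136 137 138 138 139]
 [131 133 133 134 136 136 138 137 137 140 139 140 139 139 139]
 [133 133 133 134 135 138 136 138 115  94  93 124 138 139 140]
 [134 134 133 136 137  92  90  96  99  71  85  93 139 136 140]
 [132 133 122  92  93  96  79  64  96  96  78  98 140 142 141]
 [136  86  82  85  55  93  95  95  95  93  98  93  64 143 142]
 [135  82  75  95  94  97  96  96  97  97  97  90  96 143 142]
 [135 105  96  94  88  95  95  96  98  98  96  85 100 143 142]
 [136 121  87  69  93  96  96  97  93  98  99  99  91 116 143]
 [136 137  92  73  96  92  96  97  96  89  97 102  90  88 142]
 [135 136 105  98  95  95  86  96  91 101  78 123 142 142 143]
 [136 137 137  77  80  95  97  75  59 117 140 141 142 142 143]
 [136 136 135  89  86 120 139 141 140 139 142 141 143 142 143]
 [135 136 137 138 138 139 136 140 141 142 143 142 142 142 142]
 [136 135 137 137 138 136 139 139 141 141 140 141 143 142 142]]
```

View pics/c1.png

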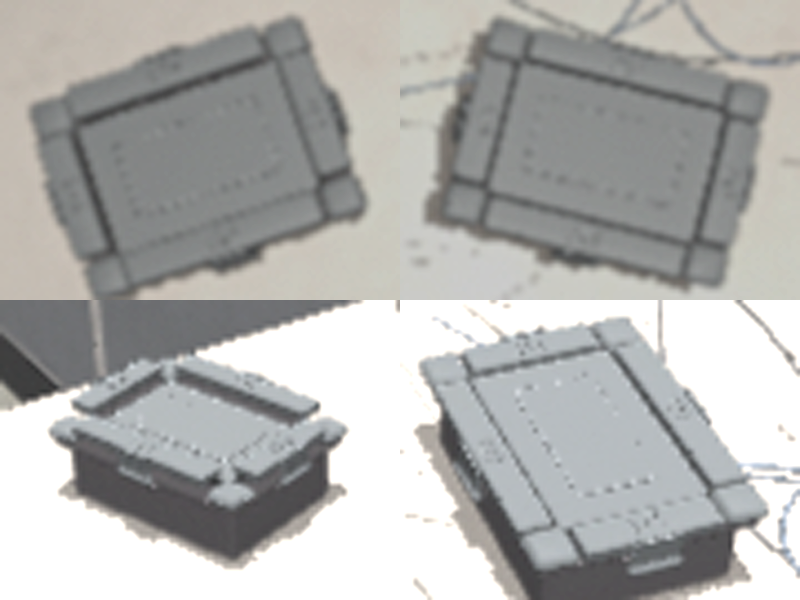

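The left case (top view, about (221,191)) is the open one: its sections stand up over dark gaps. The right-hand one, at about (394,195), is flush. I'll cast rays through the four corner blocks (z=53) and the rib marks (z=62).

```bash
cat > h.py <<'E'
import numpy as np
def ray(c,u,v,z):
    P=c["pose"];d=P[:3,:3]@[(u-c["cx"])/c["fx"],(v-c["cy"])/c["fy"],1]
    return P[:3,3]+d*(z-P[2,3])/d[2]
E
python3 - <<'E'
from h import *
from workcell import bot
from scipy.spatial.transform import Rotation as R
t=np.load("top0.npz");s=np.load("side0.npz")
T=lambda p,z:ray(t,177+p[0]/4.444,155+p[1]/4.286,z)*1000
S=lambda p,z:ray(s,245+p[0]/4.444,140+(p[1]-300)/4.286,z)*1000
C=np.array([T(p,.053) for p in[(285,35),(345,195),(108,275),(48,112)]])
print(C.round(),C.mean(0)) # back-right, front-right, front-left, back-left
w=C[0]+C[1]-C[2]-C[3];a=np.arctan2(w[0],-w[1]);print("yaw",a,np.linalg.norm(w)/2,np.linalg.norm(C[0]+C[3]-C[1]-C[2])/2)
u=C[0]+C[3]-C[1]-C[2];print("yaw2",np.arctan2(u[1],u[0]))
for n,p in dict(f=(225,240),b=(165,62),l=(68,190),r=(318,115)).items(): print(n,T(p,.062).round())
for n,p in dict(f=(145,450),b=(255,378),l=(120,377),r=(280,445)).items(): print("S",n,S(p,.062).round())
yaw=a
for n,v in dict(f=(-46.5,0),b=(46.5,0),l=(0,64),r=(0,-64)).items():
    print(n,(C.mean(0)[:2]+[v[0]*np.cos(yaw)-v[1]*np.sin(yaw),v[0]*np.sin(yaw)+v[1]*np.cos(yaw)]).round(1))
print(R.from_rotvec(bot.get_obs()["ee_rot"]).as_matrix().round(3))
E
```

```text
[[659. 202.  53.]
 [574. 170.  53.]
 [532. 288.  53.]
 [618. 321.  53.]] [595.55995608 244.8279152   53.        ]
yaw 0.33645172520643285 125.50867026022301 91.40030408464722
yaw2 0.36335089186817354
f [549. 228.  62.]
b [643. 260.  62.]
l [575. 307.  62.]
r [614. 183.  62.]
S f [547. 218.  62.]
S b [643. 255.  62.]
S l [575. 303.  62.]
S r [614. 180.  62.]
f [551.7 229.5]
b [639.5 260.2]
l [574.4 305.2]
r [616.7 184.4]
[[-0.929  0.369 -0.   ]
 [ 0.369  0.929 -0.001]
 [-0.    -0.001 -1.   ]]
```

```bash
python3 -m pendant '{"offset":[[40,-44,0],[80,-88,0],[120,-132,0],[160,-176,0],[200,-220,0],[240,-265,0],[280,-310,-30],[319,-354,-80],[319,-354,-127],[319,-354,-127],[319,-354,-127]],"rot":[[0,0,5],[0,0,10],[0,0,15],[0,0,20],[0,0,25],[0,0,30],[0,0,36],[0,0,42],[0,0,42],[0,0,42],[0,0,42]]}' 1 20
python3 - <<'E'
from workcell import bot,capture
import cv2,numpy as np
o=bot.get_obs();print(o["time"],o["ee_pos"],o["ee_rot"],o["ft_force"],o["finger_gap"],o["q"])
t=capture("top")["pixels"][:,:,::-1];s=capture("side")["pixels"][:,:,::-1]
cv2.imwrite("pics/h1.png",np.vstack([cv2.resize(t[140:240,120:320],(600,300)),cv2.resize(s[100:200,200:400],(600,300))]))
E
```

```text
time: 1.48
ee_pos: [0.5496, 0.2284, 0.1011]
ee_rot: [-0.556, 3.091, 0.002]
ft_force: [-1.1, 0.5, 0.2]
finger_gap: 0.0005
gripper_force: 0.0
1.475 [0.54960641 0.22841072 0.10114478] [-5.56336561e-01  3.09118024e+00  1.63235399e-03] [-1.11080093  0.51771364  0.17772794] 0.0005162167427600631 [-0.48871533  0.51438765  0.00789396  1.78908832 -0.00626361  0.83711558
  1.44928161]
```

View pics/h1.png

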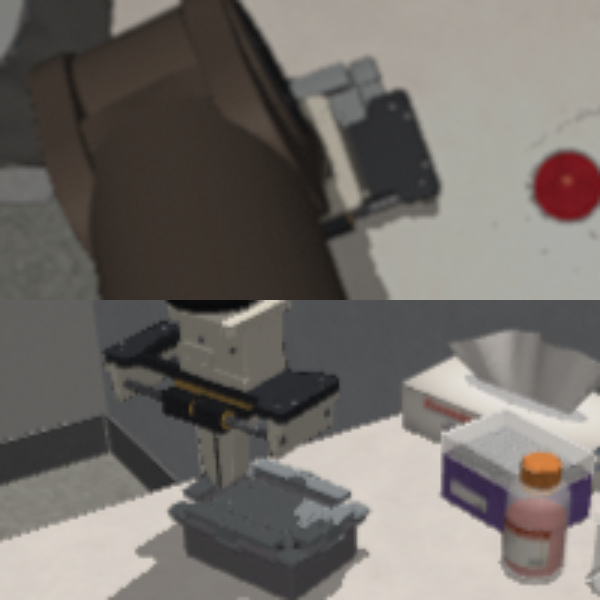

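The fingers are shut and stand above the near rim, as intended (lower picture, about (220,480)). I'll press the front section.

```bash
python3 -m pendant '{"offset":[[0,0,-20],[0,0,-34],[0,0,-38],[0,0,-40],[0,0,-42],[0,0,-44],[0,0,-46],[0,0,-47],[0,0,-47]],"rot":[[0,0,0],[0,0,0],[0,0,0],[0,0,0],[0,0,0],[0,0,0],[0,0,0],[0,0,0],[0,0,0]]}'
```

```text
time: 2.7
ee_pos: [0.55, 0.2271, 0.0532]
ee_rot: [-0.555, 3.091, 0.0]
ft_force: [-0.8, -0.6, 4.0]
finger_gap: 0.0008
gripper_force: 2.2
```

```bash
python3 -m pendant '{"offset":[[0,0,-1],[0,0,-2],[0,0,-2]],"rot":[[0,0,0],[0,0,0],[0,0,0]]}'
```

```text
time: 3.08
ee_pos: [0.55, 0.2272, 0.0525]
ee_rot: [-0.555, 3.091, 0.001]
ft_force: [-5.9, -2.9, 18.2]
finger_gap: 0.0001
gripper_force: 9.4
```

Hard stop reached. Left section next.

```bash
python3 -m pendant '{"offset":[[0,0,15],[0,0,40],[12,39,40],[25,78,40],[25,78,25],[25,78,14],[25,78,10],[25,78,8],[25,78,6],[25,78,4],[25,78,2],[25,78,1],[25,78,0],[25,78,0]],"rot":[[0,0,0],[0,0,0],[0,0,0],[0,0,0],[0,0,0],[0,0,0],[0,0,0],[0,0,0],[0,0,0],[0,0,0],[0,0,0],[0,0,0],[0,0,0],[0,0,0]]}'
```

```text
time: 4.82
ee_pos: [0.5749, 0.304, 0.0525]
ee_rot: [-0.553, 3.092, -0.001]
ft_force: [-6.8, -4.7, 19.1]
finger_gap: 0.0006
gripper_force: 9.7
```

Next the back section (641,259): shift (66,-46).

```bash
python3 -m pendant '{"offset":[[0,0,15],[0,0,40],[33,-23,40],[66,-46,40],[66,-46,25],[66,-46,14],[66,-46,10],[66,-46,8],[66,-46,6],[66,-46,4],[66,-46,2],[66,-46,1],[66,-46,0],[66,-46,0]],"rot":[[0,0,0],[0,0,0],[0,0,0],[0,0,0],[0,0,0],[0,0,0],[0,0,0],[0,0,0],[0,0,0],[0,0,0],[0,0,0],[0,0,0],[0,0,0],[0,0,0]]}'
```

```text
time: 6.58
ee_pos: [0.6401, 0.26, 0.0526]
ee_rot: [-0.556, 3.092, 0.002]
ft_force: [-7.4, -2.3, 17.5]
finger_gap: 0.0005
gripper_force: 9.0
```

```bash
python3 -m pendant '{"offset":[[0,0,15],[0,0,40],[-13,-38,40],[-26,-76,40],[-26,-76,25],[-26,-76,14],[-26,-76,10],[-26,-76,8],[-26,-76,6],[-26,-76,4],[-26,-76,2],[-26,-76,1],[-26,-76,0],[-26,-76,0]],"rot":[[0,0,0],[0,0,0],[0,0,0],[0,0,0],[0,0,0],[0,0,0],[0,0,0],[0,0,0],[0,0,0],[0,0,0],[0,0,0],[0,0,0],[0,0,0],[0,0,0]]}'
```

```text
time: 8.32
ee_pos: [0.6147, 0.1839, 0.0526]
ee_rot: [-0.556, 3.091, 0.002]
ft_force: [-7.1, -0.7, 19.4]
finger_gap: 0.0001
gripper_force: 9.5
```

All four reached the stop. I'll draw clear, up and to the left, then check.

```bash
python3 -m pendant '{"offset":[[0,0,20],[0,0,60],[0,0,120],[0,0,170],[-50,30,170],[-100,70,170],[-150,120,170],[-200,170,170],[-250,220,170],[-290,270,170],[-330,320,170],[-370,370,170],[-370,370,170],[-370,370,170]],"rot":[[0,0,0],[0,0,0],[0,0,0],[0,0,0],[0,0,0],[0,0,0],[0,0,0],[0,0,0],[0,0,0],[0,0,0],[0,0,0],[0,0,0],[0,0,0],[0,0,0]]}'
python3 - <<'E'
from workcell import capture
import cv2,numpy as np
t=capture("top")["pixels"][:,:,::-1];s=capture("side")["pixels"][:,:,::-1]
r=lambda i,x,y,w=90,h=70:cv2.convertScaleAbs(cv2.resize(i[y:y+h,x:x+w],(400,300),interpolation=cv2.INTER_CUBIC),alpha=1.4)
cv2.imwrite("pics/e1.png",np.vstack([np.hstack([r(t,177,155),cv2.resize(t,(400,300))]),np.hstack([r(s,245,140),cv2.resize(s,(400,300))])]))
E
```

```text
time: 10.07
ee_pos: [0.2413, 0.5552, 0.2203]
ee_rot: [0.563, -3.089, -0.001]
ft_force: [1.5, -0.1, -1.0]
finger_gap: 0.0007
gripper_force: 0.0
```

View pics/e1.png

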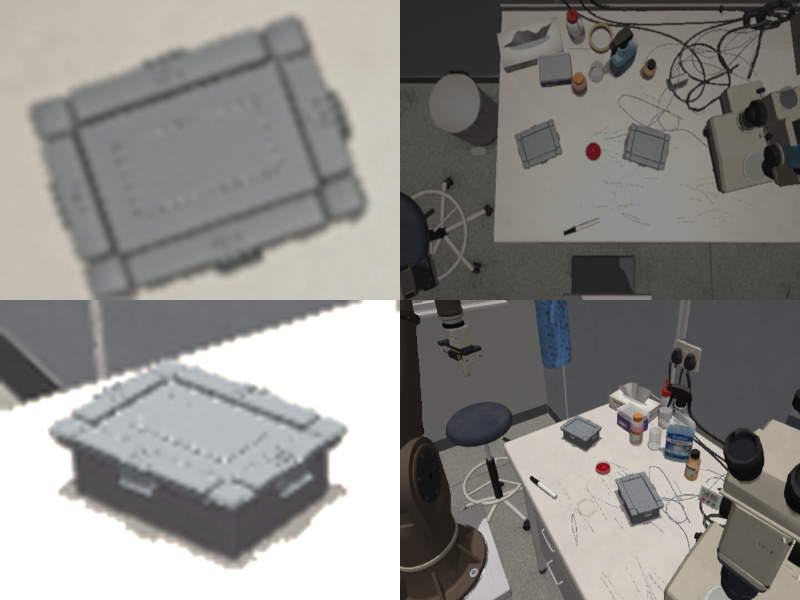

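All four sections are now flush with the corner blocks. The case has not moved (corner blocks still at crop (285,35) and (345,195)), and the arm is clear.

```bash
python3 -c "
from workcell import workorder
print(workorder.sign_off())"
```

```text
the job is handed in; nothing more can be done
None
```

All four rim sections of the open case (the left one) were pressed to the hard stop and look snapped shut in the final pictures; nothing else appears shifted, the arm is clear, and I handed the job in at about 10 s.

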